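# Strike the maker's mark on a carved plaque

## Robot

A 6-joint arm with a two-finger parallel gripper is mounted at the origin on the work surface. World frame = base frame: x ahead of the robot, y to its left, z up, the work surface at z = 0. Lengths are in m, angles in rad, forces in N, time in s.
With the tool pointing down it reaches from about 0.3 to 0.875 m from the base axis. Payload 6.4 kg.
Tool frame: the origin (TCP) lies on the centre line of the jaws, within the pads' length; the fingertips stand 25 mm ahead of it and the grasp point (between the pads) lies 6 mm ahead of it; z points along the fingers, y is the line along which they close (so a half turn about z gives the same grasp; the last joint's range is limited). The gripper opens to 85 mm and grips with 20 to 120 N. Pads are 22 mm wide; open, the fingers measure 114 mm over their backs; the gripper's body (76 mm by 85 mm) begins 54 mm behind the grasp point. The pads swing forward as they close: fully open they stand 13 mm farther back than shut.
Start: joints at [-1.485, 0.181, 1.607, -0, 1.354, -0.206], TCP at [0.165, -0.551, 0.256] pointing down, gripper open.
Joint ranges: [-2.99, 2.99], [-0.89, 2.07], [0.3, 2.58], [-1.14, 4.28], [0, 2.63], [-3.12, 3.12]. Speed limits (rad/s): [2.57, 2.57, 3.01, 3.14, 3.14, 3.14].

## Interface

Orientations are given as a unit quaternion [w, x, y, z].
In Python, from bench import get_obs, camera, hand_in, spot_in gives the robot as it stands.
- The arm moves only by the shell command python3 -m jog 'ROWS'. ROWS is JSON, one flat list of numbers, 7 for each row, row after row: the shift along the tool's x, y, z in m, then the turn, a rotation vector about the tool's x, y, z in rad, then the closure, from 0 (fully open) to 1 (shut). A call has 1 to 20 rows; each row is the pose to reach, as a shift and turn from the pose commanded when the call began, along the tool's axes at that moment; what a row does not reach only later rows make up. A row lasts 1/8 s, in which the tool goes at most 62.5 mm and 10.7 degrees, less where a joint would pass 70% of its speed; a pose out of reach is approached as far as the arm can. A call with a gripper value outside its range is refused whole. The fingers move at their own pace and stop on an object; the grip force is fixed at half the most. Time passes only in rows, so rows that repeat a pose let the fingers close. It gives the time, the measured TCP pose, the force, the opening and the grip force at its end, in the units of the state.
- get_obs(): the state, without advancing time (a new reading comes with each control period).
- camera(name): name is "scene" or "top"; returns a dict with "frame" (480x640x3 uint8, red, green, blue), "mtx" (3x3 intrinsics, pixels), "extrinsics" (4x4, takes a point from camera to world coordinates). Camera axes: x right, y up, looking along -z (the intrinsics and any distortion apply to the point x, -y, -z); pixel columns grow to the right and rows downward; lengths in m; the calibration is good to about 2 mm. A picture is of the moment at which its call begins. There is no depth.
- hand_in(): hands the job in; it is judged then, once.
Trained networks look in a picture, given as the dict that the camera call returned (one of the last four; its "shot" number tells which), for a name from the list of things; names that differ only in an ending like _2 or _b are one class to them, and where a whole thing is asked for, a point or a joint stands for the part that bears it (a point fixed in the world has none). Each returns a list of dicts, best first, with "confidence" (0 to 1); they miss things now and then, are a little off and sometimes report something else, mostly with a low value. They report only what shows in the picture. A call takes as long as a camera call. They do not tell look-alikes from the thing itself.
- spot_in(picture, name): "xyz" ([x, y, z] in m, in world coordinates, good to about 4 mm: the middle of the surface that is visible of it).
The state is a dict: "time_s": time; "q": joint angles; "dq": joint speeds; "joint_efforts": joint torques, N m; "eef_pos": TCP position; "eef_rot": TCP orientation; "wrist_force": force on the tool from outside, world axes, zero at the start; "torque": the same for the moment, N m; "opening": opening from 0.0 (shut) to 1.0 (fully open); "grasp_force": force on a finger pad.
Only numpy, scipy, OpenCV 4.12 (cv2) and the standard library are available. Lean on these libraries where they do the work, as an engineer would, in place of code of your own. Each camera call takes 0.05 s, during which the arm holds its last target. There are 200 camera calls.

## Task

Strike the maker's mark on the carved plaque with the marking press: turn the press's impression sleeve to mark 4 and slide the plaque, plain end first, between the guides fully home against the stop under the head. Only when both are right, push the sprung plunger fully down by its knob until the die bears firmly on the plaque for a moment, then let it come back up, leaving the plaque in the press, the sleeve at 4 and everything else on the bench where it was.

Things in the scene. Friction and masses are not known exactly. Their poses are not given: they have to be found in the camera images.
- press: grey marking press, fixed to the bench (yaw within 0.3 rad). Origin: underside, on the guides' centre line; x from the open front (robot side) to the column, y left, z up. Bed: x -135..125 mm, 130 mm wide, top 20 mm up. Column front (end stop) at x 60 mm. The head overhangs x 8..125, y -42..102, z 88..128 mm; the bed before x = -5 mm is open from above
- press_mouth (a point): mouth of the guides, on the bed top at press x -5, y 0, z 20 mm; axes as the press. Two guide strips on the bed, 12 mm high, from x 14 to 56 mm leave a 61 mm wide channel centred on y = 0; their flared ends widen it to about 76 mm at the mouth
- press_stop (a point): point on the bed top at the foot of the end stop, on the centre line (press x 60, y 0, z 20 mm); axes as the press. The middle of the plaque's plain end belongs here
- plunger: sprung plunger of the press: dark wooden palm knob on top, steel shaft through the head, 20 mm square brass die at its foot, lower face 76 mm up at rest. Slides straight down only; spring about 4 N at the top, 12 N at 30 mm down, where the die meets a 26 mm plaque on the bed (bare stroke 33 mm). Springs back up. Origin on its axis, 60 mm below the knob's top; axes as the press
- plunger_top (a point): middle of the top of the plunger's dark wooden palm knob (48 mm diameter, flat top 32 mm across), moving with it; at press x 32, y 0, z 188 mm when up
- sleeve (a joint): impression sleeve, rad; grows clockwise seen from above, stays where left. Mark n is at (n - 1) x 0.42 rad: mark 1 = 0, mark 4 = 1.26. A pointer at its foot and a dark line on its top point to one of six white bars on a black plate, growing in length from mark 1 (shortest) clockwise to mark 6 (longest). Mark 1 lies 150 degrees counterclockwise from the press's x
- sleeve_grip (a point): on the upright axis of the sleeve at the height to grip it, 34 mm above the head's top (press x 78, y 52, z 162 mm). The sleeve is a knurled aluminium cylinder, 44 mm diameter, its top 178 mm up; turns with it
- plaque: carved plaque of light wood, 150 x 56 x 26 mm (x, y, z), loose on the bench at any yaw; origin at the centre of its underside; x towards its plain end. A carved flower, up to 10 mm high, covers its top from x = -70 to 10 mm, a thin rib crosses at x = 16 mm; the plain end (x 20..75 mm) is flat. About 0.2 kg
- plaque_end (a point): middle of the lower edge of the plaque's plain end face (plaque x 75 mm, z 0)
- blank: bystander; leave it alone. Plain slab of the same wood and size as the plaque, with no carving; origin under its centre
- rosette: bystander; leave it alone. Carved wooden disc 96 mm across, 30 mm high; origin under its centre
- stone: bystander; leave it alone. Sharpening stone in a dark wooden tray, 150 x 60 x 31 mm; origin under its centre
- mallet: bystander; leave it alone. Round wooden carver's mallet standing on its head, 90 mm across, 195 mm high; origin under its centre
- glue: bystander; leave it alone. White glue bottle, 60 mm across, 170 mm high; origin under its centre
- wax: bystander; leave it alone. Amber jar with steel cap, 72 mm across, 75 mm high; origin under its centre
- gouge: bystander; leave it alone. Gouge lying along its own x, x -115 to 80 mm (blade at +x), 25 mm thick; origin underneath near the ferrule
- chisel: bystander; leave it alone. Chisel lying along its own x, x -115 to 80 mm (blade at +x), 25 mm thick; origin underneath near the ferrule
Things that resemble listed ones, but are neither listed nor needed, are in the scene too. What is shaped like the plaque but pink or yellow is not meant.

How it is judged:
On the way, in this order (a step that is already met when the one before it is completed fails the run):
1. the sleeve is at mark 4, the plaque lies home against the stop, and the plunger is up (value of joint sleeve between 1.13 and 1.39 rad and x of plaque_end in the frame of press_stop between -0.005 and 0.005 m and y of plaque_end in the frame of press_stop between -0.006 and 0.006 m and z of plaque_end in the frame of press_stop between -0.004 and 0.004 m and angle between the x axis of plaque and the x axis of press, either way round below 0.08 rad and angle between plaque's own z axis and vertical below 0.06 rad and z of plunger_top in the frame of press above 0.182 m), for 0.2 s.
2. the plunger is fully down (27 mm or more of its 30) with the die bearing on the plaque with over 3 N (value of joint sleeve between 1.13 and 1.39 rad and x of plaque_end in the frame of press_stop between -0.005 and 0.005 m and y of plaque_end in the frame of press_stop between -0.006 and 0.006 m and z of plaque_end in the frame of press_stop between -0.004 and 0.004 m and angle between the x axis of plaque and the x axis of press, either way round below 0.08 rad and angle between plaque's own z axis and vertical below 0.06 rad and z of plunger_top in the frame of press below 0.161 m and contact force between plunger and plaque above 3 N), for 0.1 s.
At the end, for the whole second after the job is handed in: The sleeve stands at mark 4 (1.26 +- 0.13 rad); the plaque lies still and flat on the bed, plain end within 5 mm of the stop and 6 mm of the centre line, square within 0.08 rad; the plunger is back up (under 4 mm); every bystander is within 30 mm of its start (value of joint sleeve between 1.13 and 1.39 rad and x of plaque_end in the frame of press_stop between -0.005 and 0.005 m and y of plaque_end in the frame of press_stop between -0.006 and 0.006 m and z of plaque_end in the frame of press_stop between -0.004 and 0.004 m and angle between the x axis of plaque and the x axis of press, either way round below 0.08 rad and angle between plaque's own z axis and vertical below 0.06 rad and z of plunger_top in the frame of press above 0.184 m and linear speed of plaque below 0.01 m/s and distance of each of blank, rosette, stone, mallet, glue, wax, gouge, chisel from where it was at the start of the episode below 0.03 m); the robot touches nothing.
It fails at once if the plunger is pushed down over 12 mm before the sleeve is at mark 4 and the plaque is home (z of plunger_top in the frame of press below 0.176 m and not (value of joint sleeve between 1.13 and 1.39 rad and (x of plaque_end in the frame of press_stop between -0.005 and 0.005 m and y of plaque_end in the frame of press_stop between -0.006 and 0.006 m and z of plaque_end in the frame of press_stop between -0.004 and 0.004 m and angle between the x axis of plaque and the x axis of press, either way round below 0.08 rad and angle between plaque's own z axis and vertical below 0.06 rad))).
It fails at once if a bystander is moved over 30 mm (distance of any of blank, rosette, stone, mallet, glue, wax, gouge, chisel from where it was at the start of the episode above 0.03 m).
It also fails if it takes over 66 s, if anything falls off the work surface, if the arm or the gripper's body presses on something with over 40 N, if the wrist force passes 120 N, or if a joint passes its speed limit or range.

## Working session

There is one attempt and no reset: what is moved stays moved. The work goes in short steps, Python scripts to look and compute and a shell command to move; the robot and the scene stay as the last step left them, time stands still between calls to the robot, and variables do not carry over. Pictures are saved under pics/ and viewed, at most 10 in all, crops included, and the job is handed in when it is done.

```bash
mkdir -p pics
cat > h.py <<'E'
import numpy as np, cv2
from bench import get_obs, camera, spot_in
def snap(n,f):
    p=camera(n); cv2.imwrite('pics/'+f,p['frame'][:,:,::-1]); return p
def proj(p,X):
    X=np.atleast_2d(X); E=np.linalg.inv(p['extrinsics']); c=X@E[:3,:3].T+E[:3,3]
    c=c*[1,-1,-1]; u=c@np.array(p['mtx']).T; return u[:,:2]/u[:,2:]
def back(p,uv,z):
    uv=np.atleast_2d(uv); d=np.c_[uv,np.ones(len(uv))]@np.linalg.inv(p['mtx']).T*[1,-1,-1]
    E=np.array(p['extrinsics']); d=d@E[:3,:3].T; o=E[:3,3]
    return o+d*((z-o[2])/d[:,2])[:,None]
E
python3 - <<'E'
from h import *
o=get_obs(); print(o)
ps={n:snap(n,n+'0.png') for n in('top','scene')}
print(ps['top'].keys(), ps['top']['mtx'],ps['top']['extrinsics'])
for n,p in ps.items():
  for k in ['press','plunger_top','sleeve','plaque','blank','rosette','stone','mallet','glue','wax','gouge','chisel']:
    print(n,k,[(np.round(d['xyz'],3).tolist(),round(d['confidence'],2),np.round(proj(p,d['xyz'])[0]).tolist()) for d in spot_in(p,k)[:3]])
E
```

```text
{'time_s': 0.0, 'q': array([-1.48526527e+00,  1.81545585e-01,  1.60802591e+00,  3.53112987e-05,
        1.35379725e+00, -2.06253220e-01]), 'dq': array([ 0.00108762, -0.00027916, -0.00040574,  0.00043091,  0.00014794,
        0.00011168]), 'joint_efforts': array([-7.06008905e-04, -4.44863605e+01, -3.51342773e+01, -2.95947866e-04,
        8.90868221e-03, -1.07298303e-05]), 'eef_pos': array([ 0.16541283, -0.5501554 ,  0.25537291]), 'eef_rot': array([-8.85386844e-04,  9.89376769e-01,  1.45371317e-01,  7.07775625e-05]), 'wrist_force': array([-0.05967801, -0.16880227,  0.71100699]), 'torque': array([-0.01158811, -0.02024161, -0.00406099]), 'grasp_force': 0.0, 'opening': 0.9983402004083719}
dict_keys(['frame', 'mtx', 'extrinsics', 'shot']) [[473.45862944   0.         322.74287627]
 [  0.         473.45862944 242.00131463]
 [  0.           0.           1.        ]] [[-0.02686255  0.99766556 -0.06278395  0.41224286]
 [-0.99953037 -0.02588013  0.01640899  0.00759151]
 [ 0.01474583  0.06319525  0.99789224  1.47839781]
 [ 0.          0.          0.          1.        ]]
top press [([0.565, -0.02
[... 1269 characters left out ...]
1, 0.026], 0.61, [360.0, 177.0]), ([0.593, -0.045, 0.046], 0.57, [337.0, 299.0])]
scene blank [([0.409, -0.329, 0.026], 0.73, [193.0, 353.0]), ([0.52, 0.444, 0.094], 0.47, [419.0, 143.0])]
scene rosette [([0.618, 0.32, 0.019], 0.78, [423.0, 207.0])]
scene stone [([0.624, -0.333, 0.026], 0.59, [269.0, 415.0])]
scene mallet [([0.797, 0.007, 0.103], 0.78, [431.0, 321.0])]
scene glue [([0.522, 0.446, 0.096], 0.84, [420.0, 143.0]), ([0.6, -0.048, 0.042], 0.37, [339.0, 302.0]), ([0.428, 0.299, 0.027], 0.22, [359.0, 177.0])]
scene wax [([0.536, -0.453, 0.074], 0.7, [191.0, 434.0])]
scene gouge [([0.493, 0.185, 0.02], 0.79, [356.0, 218.0])]
scene chisel [([0.493, -0.19, 0.019], 0.7, [264.0, 327.0])]
```

Run:
```python
import cv2
a=cv2.imread('pics/top0.png'); b=cv2.imread('pics/scene0.png')
cv2.imwrite('pics/a.png',cv2.resize(a[120:360,170:490],None,fx=2.5,fy=2.5,interpolation=3))
cv2.imwrite('pics/b.png',cv2.resize(b[140:380,180:500],None,fx=2.5,fy=2.5,interpolation=3))
```

```text
(no output)
```

View pics/a.png

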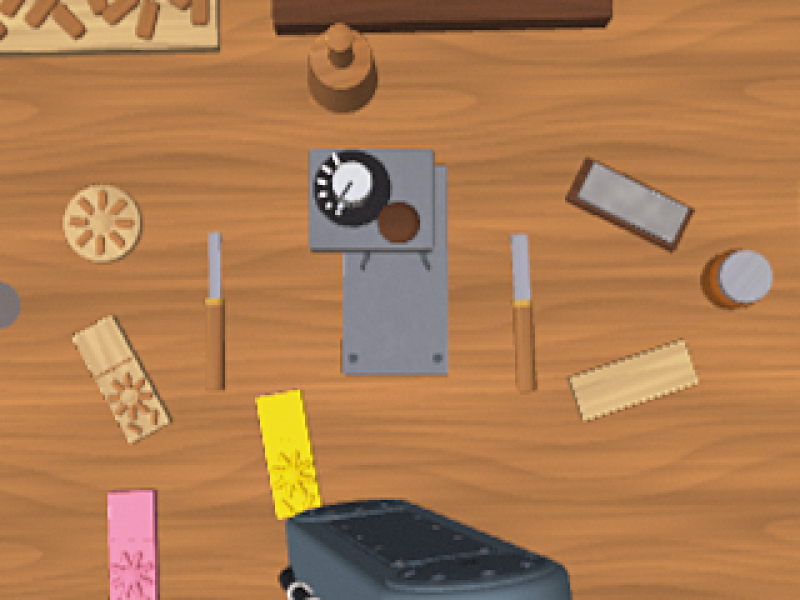

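View pics/b.png

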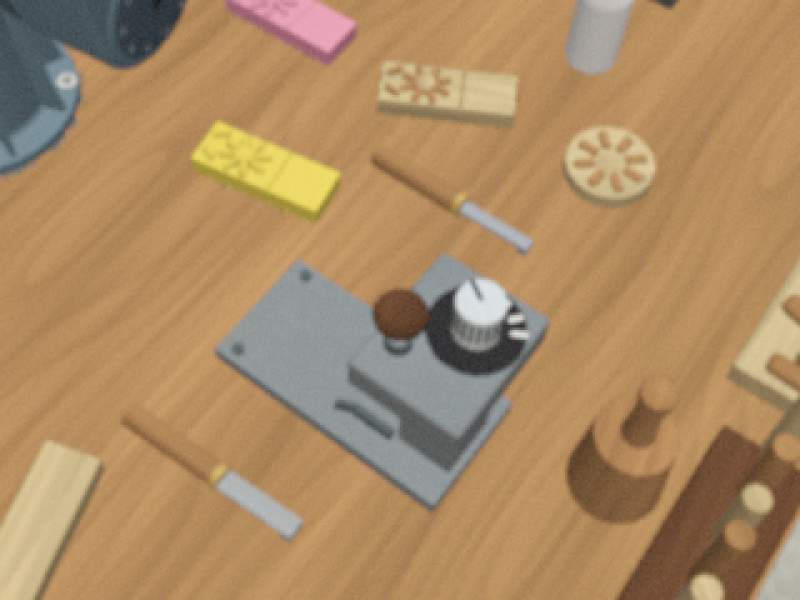

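Top view: the wooden carved plaque is at crop (121,380), plain end up-left. The press is near square, and the sleeve line points down-left at mark 1. I'll fit the poses from corners in both views.

```bash
cat > fit.py <<'E'
from h import *
from scipy.optimize import least_squares
def fit(ps,obs,x0):
    def w(v,P):
        c,s=np.cos(v[2]),np.sin(v[2]); P=np.array(P,float)/1000
        return P@np.array([[c,s,0],[-s,c,0],[0,0,1]])+[v[0],v[1],0]
    f=lambda v:np.concatenate([(proj(ps[n],w(v,[a for a,_ in L]))-np.array([b for _,b in L])).ravel() for n,L in obs.items()])
    r=least_squares(f,x0,loss='soft_l1'); return r.x,f(r.x)
E
python3 - <<'E'
from fit import *
ps={n:camera(n) for n in('top','scene')}
T=lambda x,y:(x/2.5+170,y/2.5+120); S=lambda x,y:(x/2.5+180,y/2.5+140)
pr={'top':[((-135,65,20),T(343,374)),((-135,-65,20),T(447,375)),((8,102,128),T(310,250)),((8,-42,128),T(434,250)),((125,-42,128),T(433,150)),((125,102,128),T(309,150)),((78,52,178),T(352,183)),((125,-65,20),T(447,166))],
'scene':[((-135,65,20),S(298,262)),((-135,-65,20),S(218,350)),((125,-65,20),S(435,501)),((8,102,128),S(445,254)),((125,102,128),S(548,322)),((78,52,178),S(482,298))]}
pl={'top':[((75,28,26),T(73,333)),((75,-28,26),T(111,316)),((-75,-28,26),T(171,422)),((-75,28,26),T(133,442))],
'scene':[((75,28,26),S(518,74)),((75,-28,26),S(515,118)),((-75,-28,26),S(378,104)),((-75,28,26),S(386,62))]}
for o,x0 in((pr,(.56,-.02,0)),(pl,(.42,.3,.4))):
  for sub in (o,{'top':o['top']},{'scene':o['scene']}):
    v,r=fit(ps,sub,x0); print(np.round(v,4)); 
    if sub is o: print(np.round(r.reshape(-1,2),1).tolist())
E
```

```text
[ 0.5536 -0.0337 -0.025 ]
[[-0.3, 0.0], [0.3, -0.5], [-0.7, -0.6], [-0.1, -0.6], [0.1, -0.9], [-0.3, -1.0], [-0.3, -0.9], [-0.1, -0.5], [-0.7, -1.9], [-2.6, -0.8], [-1.2, 2.1], [-1.5, -1.9], [1.0, -1.5], [-0.8, 1.1]]
[ 0.5517 -0.0342 -0.0252]
[ 0.5565 -0.0338 -0.0236]
[0.4251 0.3041 0.4938]
[[-0.6, 0.4], [0.2, -1.8], [0.2, -1.6], [-0.7, -0.4], [-0.3, 1.2], [-0.3, -0.6], [-0.3, -1.2], [-1.1, 0.1]]
[0.4224 0.3034 0.4859]
[0.4264 0.3043 0.5027]
```

```bash
python3 -m jog '[0.2,-0.134,0,0,0,-0.4,0, 0.4,-0.268,0,0,0,-0.8,0, 0.61,-0.408,0,0,0,-1.168,0, 0.61,-0.408,0,0,0,-1.168,0, 0.61,-0.408,0,0,0,-1.168,0, 0.61,-0.408,0,0,0,-1.168,0, 0.61,-0.408,0,0,0,-1.168,0, 0.61,-0.408,0,0,0,-1.168,0, 0.61,-0.408,0,0,0,-1.168,0, 0.61,-0.408,0,0,0,-1.168,0, 0.61,-0.408,0,0,0,-1.168,0, 0.61,-0.408,0,0,0,-1.168,0, 0.61,-0.408,0,0,0,-1.168,0, 0.61,-0.408,0,0,0,-1.168,0, 0.61,-0.408,0,0,0,-1.168,0]'
cat > st.py <<'E'
from h import *
from scipy.spatial.transform import Rotation as R
o=get_obs(); M=R.from_quat(np.roll(o['eef_rot'],-1)).as_matrix()
print(round(o['time_s'],2),'tcp',np.round(o['eef_pos'],4),'yaw',round(np.degrees(np.arctan2(M[1,0],M[0,0])),2),'F',np.round(o['wrist_force'],1),'g',round(float(o['grasp_force']),1),round(float(o['opening']),3),'q',np.round(o['q'],2))
def go(x,y,z,yawdeg):
    d=M.T@(np.array([x,y,z])-o['eef_pos']); t=R.from_matrix(M.T@R.from_euler('z',yawdeg,degrees=True).as_matrix()@np.diag([1,-1,-1])).as_rotvec()
    print('rows',np.round(d,4),np.round(t,3))
E
python3 -c "
from st import *
go(.632,.016,.168,83.6)"
```

```text
time_s: 3.28
eef_pos: [0.6318, 0.0144, 0.2564]
eef_rot: [0.0, 0.746, 0.666, -0.0]
wrist_force: [0.0, -0.4, 1.3]
opening: 1.002
grasp_force: 0.0
3.27 tcp [0.6318 0.0144 0.2564] yaw 83.56 F [ 0.  -0.4  1.3] g 0.0 1.002 q [-0.16  0.31  1.46 -0.    1.38 -0.05]
rows [0.0016 0.0001 0.0884] [-0.     0.    -0.001]
```

```bash
python3 -m jog '[0.0015,0,0.05,0,0,0,0, 0.0015,0,0.075,0,0,0,0, 0.0015,0,0.088,0,0,0,0, 0.0015,0,0.088,0,0,0,0, 0.0015,0,0.088,0,0,0,1, 0.0015,0,0.088,0,0,0,1, 0.0015,0,0.088,0,0,0,1, 0.0015,0,0.088,0,0,0,1, 0.0015,0,0.088,0,0,0,1, 0.0015,0,0.088,0,0,0,1]'; python3 st.py
```

```text
time_s: 4.53
eef_pos: [0.6325, 0.017, 0.1699]
eef_rot: [0.0, 0.745, 0.667, 0.0]
wrist_force: [-4.6, -0.2, 5.9]
opening: 0.5
grasp_force: 60.6
4.53 tcp [0.6325 0.017  0.1699] yaw 83.65 F [-4.6 -0.2  5.9] g 60.6 0.5 q [-0.16  0.39  1.53 -0.    1.22 -0.05]
```

```bash
python3 -m jog '[0,0,0,0,0,0.13,1, 0,0,0,0,0,0.27,1, 0,0,0,0,0,0.41,1, 0,0,0,0,0,0.55,1, 0,0,0,0,0,0.69,1, 0,0,0,0,0,0.83,1, 0,0,0,0,0,0.97,1, 0,0,0,0,0,1.11,1, 0,0,0,0,0,1.26,1, 0,0,0,0,0,1.26,1, 0,0,0,0,0,1.26,1]'; python3 st.py
python3 -m jog '[0,0,0,0,0,0,0.2, 0,0,0,0,0,0,0, 0,0,0,0,0,0,0, 0,0,0,0,0,0,0, 0,0,-0.05,0,0,0,0, 0,0,-0.1,0,0,0,0, 0,0,-0.1,0,0,0,0]'; python3 -c "
from st import *
go(.4235,.3037,.2,0)"
```

```text
time_s: 5.9
eef_pos: [0.6326, 0.0168, 0.1699]
eef_rot: [0.0, 0.995, 0.1, 0.0]
wrist_force: [-5.0, -0.8, 6.4]
opening: 0.496
grasp_force: 60.9
5.9 tcp [0.6326 0.0168 0.1699] yaw 11.45 F [-5.  -0.8  6.4] g 60.9 0.496 q [-0.16  0.39  1.53 -0.    1.22  1.21]
time_s: 6.78
eef_pos: [0.6351, 0.0167, 0.2742]
eef_rot: [0.001, 0.995, 0.1, 0.005]
wrist_force: [-0.2, -0.3, 0.1]
opening: 0.999
grasp_force: 0.0
6.78 tcp [0.6351 0.0167 0.2742] yaw 11.46 F [-0.2 -0.3  0.1] g 0.0 0.999 q [-0.16  0.29  1.43  0.    1.4   1.21]
rows [-0.1511 -0.3236  0.0716] [ 0.003 -0.01   0.2  ]
```

```bash
python3 -c "
from st import *
go(.3935,.2875,.14,28.3)"
```

```text
6.78 tcp [0.6351 0.0167 0.2742] yaw 11.46 F [-0.2 -0.3  0.1] g 0.0 0.999 q [-0.16  0.29  1.43  0.    1.4   1.21]
rows [-0.1843 -0.3139  0.1313] [ 0.005 -0.009 -0.294]
```

```bash
python3 -m jog '[-0.09,-0.155,0,0,0,-0.15,0, -0.184,-0.314,0,0.005,-0.009,-0.294,0, -0.184,-0.314,0,0.005,-0.009,-0.294,0, -0.184,-0.314,0,0.005,-0.009,-0.294,0, -0.184,-0.314,0,0.005,-0.009,-0.294,0, -0.184,-0.314,0.06,0.005,-0.009,-0.294,0, -0.184,-0.314,0.13,0.005,-0.009,-0.294,0, -0.184,-0.314,0.13,0.005,-0.009,-0.294,0, -0.184,-0.314,0.13,0.005,-0.009,-0.294,0, -0.184,-0.314,0.13,0.005,-0.009,-0.294,0]'; python3 -c "
from st import *
go(.3935,.2875,.030,28.3)
a=snap('top','t1.png')['frame']; b=snap('scene','s1.png')['frame']
f=lambda i,k: cv2.resize(i,None,fx=k,fy=k,interpolation=2)
c=np.hstack([f(a[165:240,275:355],5), f(b[240:315,335:415],5)])
d=np.hstack([f(a[215:305,160:256],4.16), f(b[140:230,310:406],4.16)])
c=c[:, :min(c.shape[1],d.shape[1])]; d=d[:, :c.shape[1]]
cv2.imwrite('pics/c1.png',np.vstack([c,d])[:,:,::-1][:600*2:1]); print(c.shape,d.shape)
i=cv2.imread('pics/c1.png'); cv2.imwrite('pics/c1.png',cv2.resize(i,(590,int(590*i.shape[0]/i.shape[1])),interpolation=3)) if i.shape[0]>600 else 0
print(cv2.imread('pics/c1.png').shape)"
```

```text
time_s: 8.02
eef_pos: [0.3906, 0.2884, 0.1392]
eef_rot: [-0.002, 0.97, 0.244, -0.004]
wrist_force: [0.6, 1.4, 0.5]
opening: 0.995
grasp_force: 0.0
8.03 tcp [0.3906 0.2884 0.1392] yaw 28.28 F [0.6 1.4 0.5] g 0.0 0.995 q [0.39 0.13 1.92 0.01 1.09 1.46]
rows [0.0029 0.0028 0.1092] [-0.006  0.007 -0.   ]
(375, 798, 3) (374, 798, 3)
(553, 590, 3)
```

View pics/c1.png

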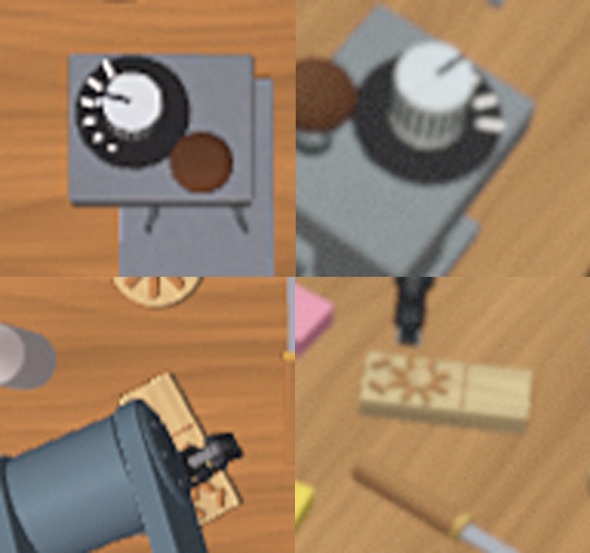

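Sleeve line points at the 4th bar (crop (88,102)), so it stands at mark 4. The gripper is over the flower part of the plaque, so I'll grasp.

```bash
python3 -m jog '[0.003,0.003,0.05,-0.006,0.007,0,0, 0.003,0.003,0.09,-0.006,0.007,0,0, 0.003,0.003,0.109,-0.006,0.007,0,0, 0.003,0.003,0.109,-0.006,0.007,0,0, 0.003,0.003,0.109,-0.006,0.007,0,0, 0.003,0.003,0.109,-0.006,0.007,0,0.4, 0.003,0.003,0.109,-0.006,0.007,0,0.6, 0.003,0.003,0.109,-0.006,0.007,0,1, 0.003,0.003,0.109,-0.006,0.007,0,1, 0.003,0.003,0.109,-0.006,0.007,0,1, 0.003,0.003,0.109,-0.006,0.007,0,1]'; python3 st.py
```

```text
time_s: 9.5
eef_pos: [0.3937, 0.2878, 0.0307]
eef_rot: [-0.0, 0.97, 0.245, 0.001]
wrist_force: [-1.3, -0.0, 8.4]
opening: 0.638
grasp_force: 63.4
9.5 tcp [0.3937 0.2878 0.0307] yaw 28.31 F [-1.3 -0.   8.4] g 63.4 0.638 q [0.39 0.33 1.96 0.   0.85 1.46]
```

```bash
python3 -m jog '[0,0,-0.03,0,0,0,1, 0,0,-0.09,0,0,0,1, 0,0,-0.09,0,0,0,1, 0,0,-0.09,0,0,0,1]'; python3 -c "
from st import *
go(.4275,-.031,.12,-1.43)"
```

```text
time_s: 10.0
eef_pos: [0.3923, 0.2871, 0.1191]
eef_rot: [0.0, 0.97, 0.244, -0.001]
wrist_force: [0.0, -0.1, -2.4]
opening: 0.64
grasp_force: 64.7
10.0 tcp [0.3923 0.2871 0.1191] yaw 28.3 F [ 0.  -0.1 -2.4] g 64.7 0.64 q [0.39 0.16 1.94 0.   1.04 1.46]
rows [-0.1198  0.2967 -0.0008] [0.    0.001 0.519]
```

```bash
python3 -m jog '[-0.015,0.037,0,0,0,0.065,1, -0.03,0.074,0,0,0,0.13,1, -0.045,0.111,0,0,0,0.195,1, -0.06,0.148,0,0,0,0.26,1, -0.075,0.186,0,0,0,0.325,1, -0.09,0.223,0,0,0,0.39,1, -0.105,0.26,0,0,0,0.455,1, -0.12,0.297,0,0,0,0.519,1, -0.12,0.297,0,0,0,0.519,1, -0.12,0.297,0,0,0,0.519,1, -0.12,0.297,0,0,0,0.519,1]'; python3 -c "
from st import *
go(.4275,-.031,.070,-1.43)
a=snap('top','t2.png')['frame']; b=snap('scene','s2.png')['frame']
c=np.hstack([cv2.resize(a[180:300,265:385],(400,400),interpolation=2),cv2.resize(b[210:330,250:370],(400,400),interpolation=2)])
cv2.imwrite('pics/c2.png',c[:,:,::-1])"
```

```text
time_s: 11.38
eef_pos: [0.4271, -0.03, 0.1185]
eef_rot: [-0.0, 1.0, -0.012, -0.001]
wrist_force: [0.3, 0.9, -1.9]
opening: 0.642
grasp_force: 64.9
11.38 tcp [ 0.4271 -0.03    0.1185] yaw -1.36 F [ 0.3  0.9 -1.9] g 64.9 0.642 q [-0.35  0.04  2.08 -0.    1.03  1.25]
rows [0.0006 0.001  0.0485] [-0.     0.003  0.001]
```

View pics/c2.png

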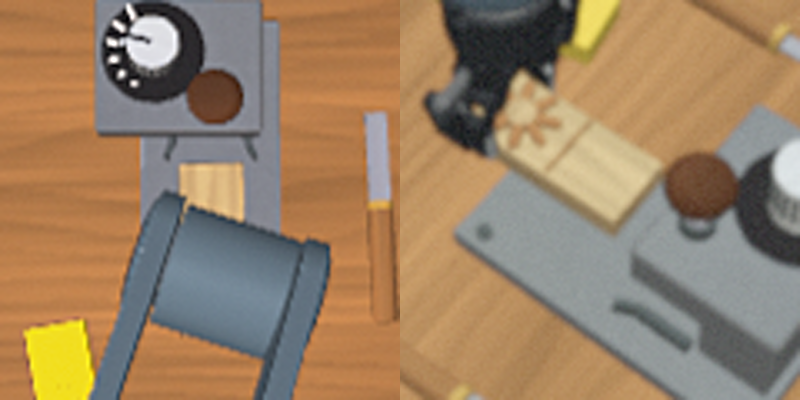

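The plaque is held straight with its plain end toward the mouth (crop (180..244,163)). I'll lower it and measure lateral alignment.

```bash
python3 -m jog '[0.0005,0.001,0.03,0,0.003,0,1, 0.0005,0.001,0.0655,0,0.003,0.001,1, 0.0005,0.001,0.0655,0,0.003,0.001,1, 0.0005,0.001,0.0655,0,0.003,0.001,1]'; python3 -c "
from st import *
p=snap('top','t3.png');a=p['frame']; b=snap('scene','s3.png')['frame']
for y in (-.03,.03):
  pass
c=np.hstack([cv2.resize(a[190:250,295:355],(400,400),interpolation=2),cv2.resize(b[230:310,280:360],(400,400),interpolation=2)])
cv2.imwrite('pics/c3.png',c[:,:,::-1])"
```

```text
time_s: 11.98
eef_pos: [0.4285, -0.0319, 0.0545]
eef_rot: [0.0, 1.0, -0.013, 0.001]
wrist_force: [0.4, 0.1, -2.1]
opening: 0.641
grasp_force: 66.4
11.97 tcp [ 0.4285 -0.0319  0.0545] yaw -1.46 F [ 0.4  0.1 -2.1] g 66.4 0.641 q [-0.35  0.17  2.1   0.    0.87  1.24]
```

View pics/c3.png

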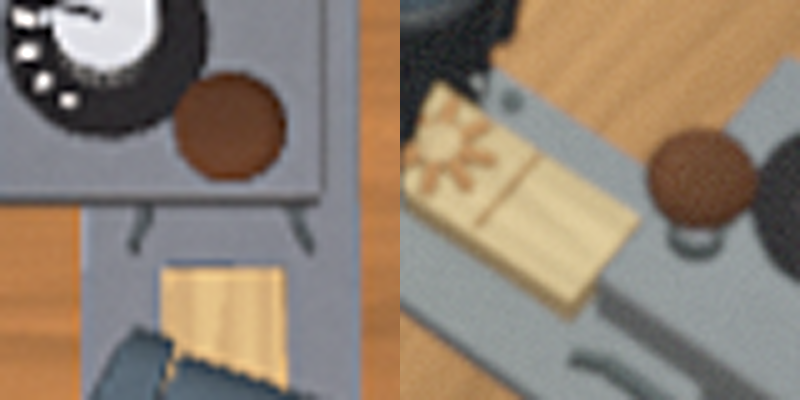

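```bash
python3 -m jog '[0.01,0,0.002,0,0,0,1, 0.02,0,0.002,0,0,0,1, 0.03,0,0.002,0,0,0,1, 0.04,0,0.002,0,0,0,1, 0.05,0,0.002,0,0,0,1, 0.06,0,0.002,0,0,0,1, 0.065,0,0.002,0,0,0,1, 0.065,0,0.002,0,0,0,1]'; python3 st.py
```

```text
time_s: 13.08
eef_pos: [0.4936, -0.0339, 0.0519]
eef_rot: [0.0, 1.0, -0.013, 0.001]
wrist_force: [0.0, -0.1, -2.4]
opening: 0.635
grasp_force: 66.4
13.07 tcp [ 0.4936 -0.0339  0.0519] yaw -1.49 F [ 0.  -0.1 -2.4] g 66.4 0.635 q [-0.31  0.3   1.94  0.    0.9   1.29]
```

```bash
python3 -m jog '[0.004,0,0,0,0,0,1, 0.007,0,0,0,0,0,1, 0.009,0,0,0,0,0,1, 0.009,0,0,0,0,0,1]'; python3 st.py
```

```text
time_s: 13.58
eef_pos: [0.5025, -0.0341, 0.052]
eef_rot: [0.0, 1.0, -0.013, 0.001]
wrist_force: [0.8, -0.1, -3.0]
opening: 0.64
grasp_force: 66.4
13.57 tcp [ 0.5025 -0.0341  0.052 ] yaw -1.5 F [ 0.8 -0.1 -3. ] g 66.4 0.64 q [-0.3   0.32  1.92  0.    0.91  1.29]
```

No contact yet; I'll creep on.

```bash
python3 -m jog '[0.001,0,0.0005,0,0,0,1, 0.002,0,0.0005,0,0,0,1, 0.003,0,0.0005,0,0,0,1, 0.003,0,0.0005,0,0,0,1]'; python3 -m jog '[0.001,0,0,0,0,0,1, 0.002,0,0,0,0,0,1, 0.003,0,0,0,0,0,1, 0.003,0,0,0,0,0,1]'
```

```text
time_s: 14.08
eef_pos: [0.5034, -0.034, 0.0508]
eef_rot: [-0.0, 1.0, -0.013, -0.001]
wrist_force: [-6.9, -1.0, 1.6]
opening: 0.641
grasp_force: 66.7
time_s: 14.58
eef_pos: [0.5036, -0.0338, 0.0505]
eef_rot: [-0.0, 1.0, -0.013, -0.005]
wrist_force: [-19.7, -2.5, 12.0]
opening: 0.639
grasp_force: 68.1
```

```bash
python3 -m jog '[-0.003,0,-0.0003,0,0,0,1, -0.004,0,-0.0005,0,0,0,1, -0.004,0,-0.0005,0,0,0,1]'; python3 -m jog '[0,0,0,0,0,0,0.5, 0,0,0,0,0,0,0, 0,0,0,0,0,0,0, 0,0,0,0,0,0,0, 0,0,-0.05,0,0,0,0, 0,0,-0.1,0,0,0,0, 0,0,-0.16,0,0,0,0, 0,0,-0.22,0,0,0,0, -0.1,0,-0.22,0,0,0,0, -0.1,0,-0.22,0,0,0,0, -0.1,0,-0.22,0,0,0,0]';python3 -c "
from st import *
go(.5845,-.0348,.24,-1.43)
p=snap('top','t4.png');a=p['frame']; b=snap('scene','s4.png')['frame']
c=np.hstack([cv2.resize(a[190:260,290:360],(400,400),interpolation=2),cv2.resize(b[220:320,270:370],(400,400),interpolation=2)])
cv2.imwrite('pics/c4.png',c[:,:,::-1])"
```

```text
time_s: 14.95
eef_pos: [0.5034, -0.0339, 0.0515]
eef_rot: [-0.0, 1.0, -0.013, -0.0]
wrist_force: [-5.0, 0.3, -3.4]
opening: 0.64
grasp_force: 66.3
time_s: 16.32
eef_pos: [0.4026, -0.0312, 0.2722]
eef_rot: [0.001, 1.0, -0.013, 0.002]
wrist_force: [0.4, 0.3, 1.0]
opening: 1.0
grasp_force: 0.0
16.32 tcp [ 0.4026 -0.0312  0.2722] yaw -1.52 F [0.4 0.3 1. ] g 0.0 1.0 q [-0.37 -0.25  1.99  0.    1.4   1.22]
rows [ 0.1818 -0.0013  0.0329] [ 0.001 -0.004 -0.002]
```

View pics/c4.png

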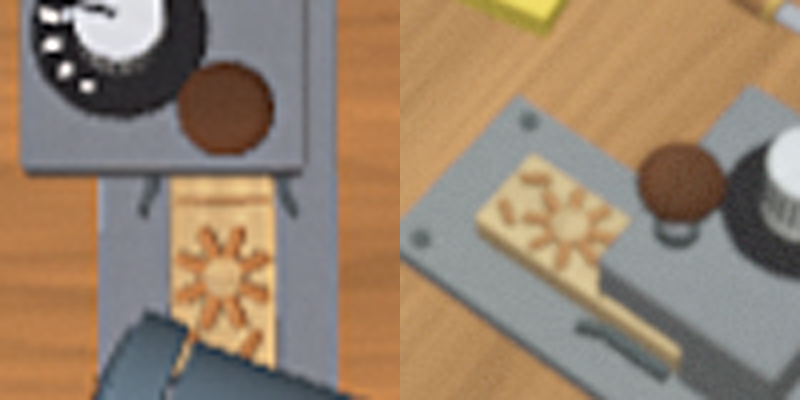

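Plaque is centred and square in the channel. Next I'll close the fingers and go above the knob.

```bash
python3 -m jog '[0.06,-0.001,0,0,0,0,1, 0.12,-0.001,0,0,-0.004,0,1, 0.182,-0.001,0,0,-0.004,0,1, 0.182,-0.001,0.02,0,-0.004,0,1, 0.182,-0.001,0.033,0,-0.004,0,1, 0.182,-0.001,0.033,0,-0.004,0,1, 0.182,-0.001,0.033,0,-0.004,0,1, 0.182,-0.001,0.033,0,-0.004,0,1]';python3 st.py
```

```text
time_s: 17.42
eef_pos: [0.5863, -0.0354, 0.2406]
eef_rot: [0.0, 1.0, -0.013, 0.0]
wrist_force: [0.6, -0.4, -0.7]
opening: -0.001
grasp_force: 0.0
17.43 tcp [ 0.5863 -0.0354  0.2406] yaw -1.51 F [ 0.6 -0.4 -0.7] g 0.0 -0.001 q [-0.26  0.22  1.59 -0.    1.33  1.34]
```

```bash
python3 -m jog '[-0.001,0,0.01,0,0,0,1, -0.001,0,0.02,0,0,0,1, -0.001,0,0.028,0,0,0,1, -0.001,0,0.033,0,0,0,1, -0.001,0,0.033,0,0,0,1]'
```

```text
time_s: 18.05
eef_pos: [0.5846, -0.0351, 0.2059]
eef_rot: [0.0, 1.0, -0.013, -0.002]
wrist_force: [-2.9, 1.3, 4.8]
opening: 0.003
grasp_force: 2.2
```

```bash
python3 -m jog '[0,0,0.006,0,0,0,1, 0,0,0.012,0,0,0,1, 0,0,0.018,0,0,0,1, 0,0,0.023,0,0,0,1, 0,0,0.023,0,0,0,1]';python3 -m jog '[0,0,0.002,0,0,0,1, 0,0,0.004,0,0,0,1, 0,0,0.006,0,0,0,1, 0,0,0.006,0,0,0,1]'
```

```text
time_s: 18.68
eef_pos: [0.5852, -0.0353, 0.1843]
eef_rot: [0.0, 1.0, -0.013, -0.001]
wrist_force: [-4.2, 1.3, 10.2]
opening: 0.002
grasp_force: 4.9
time_s: 19.18
eef_pos: [0.5855, -0.0353, 0.1829]
eef_rot: [0.001, 1.0, -0.013, -0.0]
wrist_force: [-17.6, 2.3, 36.1]
opening: -0.004
grasp_force: 17.8
```

Die is bearing firmly (36 N in all). I'll hold briefly, then release and lift.

```bash
python3 -m jog '[0,0,-0.001,0,0,0,1, 0,0,-0.001,0,0,0,1, 0,0,-0.001,0,0,0,1]'; python3 -m jog '[0,0,-0.008,0,0,0,1, 0,0,-0.018,0,0,0,1, 0,0,-0.03,0,0,0,1, 0,0,-0.05,0,0,0,1, 0,0,-0.09,0,0,0,1, -0.06,0,-0.1,0,0,0,1, -0.12,0,-0.1,0,0,0,1, -0.18,0,-0.1,0,0,0,1, -0.24,0,-0.1,0,0,0,1, -0.24,0,-0.1,0,0,0,1, -0.24,0,-0.1,0,0,0,1]';python3 -c "
from st import *
p=snap('top','t5.png');a=p['frame']; b=snap('scene','s5.png');print(spot_in(b,'plunger_top')[:1],spot_in(p,'plunger_top')[:1]); b=b['frame']
c=np.hstack([cv2.resize(a[185:265,285:365],(400,400),interpolation=2),cv2.resize(b[220:320,270:370],(400,400),interpolation=2)])
cv2.imwrite('pics/c5.png',c[:,:,::-1])"
```

```text
time_s: 19.55
eef_pos: [0.5854, -0.0353, 0.1829]
eef_rot: [0.001, 1.0, -0.013, -0.0]
wrist_force: [-14.6, 2.5, 29.3]
opening: -0.004
grasp_force: 14.8
time_s: 20.92
eef_pos: [0.346, -0.0293, 0.2794]
eef_rot: [0.001, 1.0, -0.013, 0.0]
wrist_force: [0.3, 0.8, 0.0]
opening: 0.004
grasp_force: 0.0
20.93 tcp [ 0.346  -0.0293  0.2794] yaw -1.53 F [0.3 0.8 0. ] g 0.0 0.004 q [-0.43 -0.41  2.09 -0.    1.46  1.17]
[{'xyz': [0.5876, -0.0394, 0.1902], 'confidence': 0.68}] [{'xyz': [0.5836, -0.0366, 0.1875], 'confidence': 0.48}]
```

View pics/c5.png

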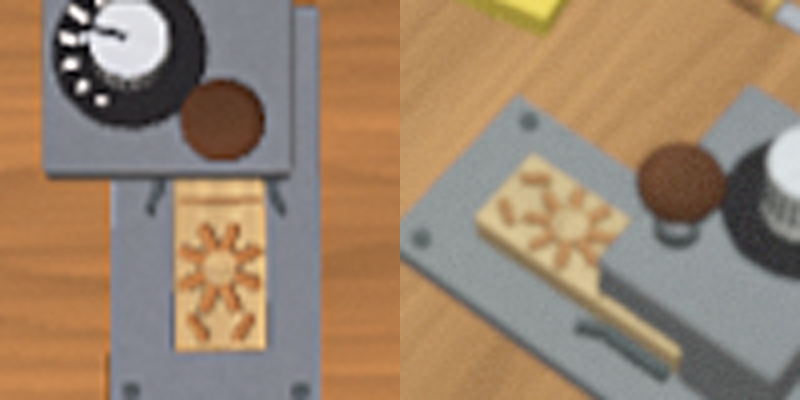

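The plunger is up, the sleeve at 4 and the plaque in place. One numeric check of the plaque's rear edge, then I'll hand in.

Run:
```python
from h import *
p=camera('top')
X=back(p,[[285+175/5,185+351/5],[285+267/5,185+350.5/5]],.046); d=X[:,:2]-[.5517,-.0342]
c,s=np.cos(-.025),np.sin(-.025); L=d@np.array([[c,-s],[s,c]]); print(L, L.mean(0),'want -0.090,0')
```

```text
[[-0.08978986  0.02537482]
 [-0.08956203 -0.03034128]] [-0.08967594 -0.00248323] want -0.090,0
```

```bash
python3 -c "
from bench import hand_in
print(hand_in())"
```

```text
the job is handed in; nothing more can be done
None
```

I struck the mark and handed the job in: the sleeve is at mark 4, the plaque is home against the stop (about 2.5 mm off the centre line by camera), and the plunger was held down at about 30 N and is back up; the hand-in returned no verdict.

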